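# Make up two laboratory kits from mixed stock

### The job

Make up two kits from the stock in the middle of the lab bench. Square tray: put the round cork stand in the middle of the tray, recess up, and stand the small round-bodied flask upright in its recess. Three-bay tray: stand the shorter of the two white jars in the end bay next to the tray's lip, the tip box in the wide middle bay and the larger of the two brass weights in the other end bay, all upright on the bay floors; leave the taller jar and the smaller weight where they stand.

Things in the scene. Friction and masses are not known exactly. Their poses are not given: they have to be found in the camera images.
- cork_stand_c (a point): Centre, half-way up, of the cork flask stand: a round cork disc, diameter 60 mm, 24 mm high, with a round recess (48 mm diameter, 5 mm deep, flat floor) in its top, lying flat on the bench, recess up, loose, about 30 g. z axis up.
- flask_c (a point): Point half-way up, on the axis, of a small amber glass flask, 78 mm high, 40 g, standing on a 30 mm wide flat under its ball-shaped body (44 mm diameter, widest 16 mm up). From 36 mm up: straight neck, 18 mm diameter, 22 mm rim on its top 4 mm. Hold it by the neck. z axis up. In the cork stand it stands on the recess floor, its underside 5 mm below the stand's top.
- short_jar_c (a point): Centre, half-way up, of the SHORTER white plastic screw-cap jar with a grey cap: a cylinder of 44 mm diameter, 46 mm high, upright, about 80 g. z axis up.
- tip_box_c (a point): Centre, half-way up, of the closed pipette-tip box: a rectangular grey box with white lid and black catch on one short side, 60 mm (its x axis) by 44 mm (its y axis), 48 mm high, about 90 g. Standing lid up, z axis up.
- big_weight_c (a point): Point half-way up (27 mm above its underside, on its axis) of the LARGER brass balance weight: cylinder of 34 mm diameter and 38 mm height with a 16 mm knob on top, 54 mm high in all, about 300 g. z axis up.
- square_tray: Square stainless-steel tray, fixed for the job, 150 x 150 mm outside, walls 3 mm thick with their top 12 mm above the bench, floor top 4 mm above the bench. Origin: centre of its underside; x and y along its sides, z up. Any yaw.
- bay_tray: Oblong steel tray, fixed, 214 (x) by 102 (y) mm; 3 mm walls and two dividers, tops 12 mm and floor 4 mm above the bench. Origin: centre of its underside; z up; any yaw. Three bays along x, each 96 mm in y: the middle one 82 mm long, centred on the origin; end bays 60 mm long, centred at x = +74 and -74 mm. The lip (50 mm wide, 16 mm out) is on the +x end wall, so its bay is the one at +74 mm.
- tall_jar_c (a point): Centre, half-way up, of the TALLER white jar (44 mm diameter, 68 mm high), loose, about 110 g; not wanted, to be left where it stands.
- small_weight_c (a point): Point half-way up (16 mm above its underside) of the SMALLER brass weight (22 mm diameter, 32 mm high with its knob), loose, about 80 g; not wanted, to be left where it stands.
Things that resemble listed ones, but are neither listed nor needed, are in the scene too. What is shaped like the part that bears flask_c but blue is not meant.

How it is judged:
By the outcome, as a careful person would: the job done as asked, in the order asked, and still so for the second after the job is handed in, with the robot touching nothing.
It also fails if it takes over 136 s, if anything falls off the work surface, if the arm or the gripper's body presses on something with over 40 N, if the wrist force passes 120 N, or if a joint passes its speed limit or range.

### The arm

A 6-joint arm with a two-finger parallel gripper is mounted at the origin on the work surface. World frame = base frame: x ahead of the robot, y to its left, z up, the work surface at z = 0. Lengths are in m, angles in rad, forces in N, time in s.
With the tool pointing down it reaches from about 0.375 to 0.975 m from the base axis. Payload 3.8 kg.
Tool frame: the origin (TCP) lies on the mounting face of the last link; the fingertips stand 173 mm ahead of it and the grasp point (between the pads) lies 155 mm ahead of it; z points along the fingers, y is the direction in which the jaws open and shut (so a half turn about z gives the same grasp; the last joint's range is limited). The gripper opens to 85 mm and grips with 20 to 120 N. Pads are 22 mm wide; open, the fingers measure 114 mm over their backs; the gripper's body (76 mm by 85 mm) begins 54 mm behind the grasp point. The pads swing forward as they close: fully open they stand 13 mm farther back than shut.
Start: joints at [1.085, 0.264, 1.604, -0, 1.274, -0.037], TCP at [0.293, 0.608, 0.405] pointing down, gripper open.
Joint ranges: [-2.63, 2.63], [-0.94, 2.18], [0.31, 2.57], [-1.31, 4.45], [0, 2.66], [-2.55, 2.55]. Speed limits (rad/s): [2.57, 2.57, 3.14, 3.14, 3.14, 3.14].

### API

Orientations are given as a rotation vector (axis times angle).
In Python, from workcell import bot gives the robot as it stands.
- The arm moves only by the shell command python3 -m jog 'ROWS' [FORCE]. ROWS is JSON, a list that holds one entry, the list of rows, each a list of 7 numbers: the closure, from 0 (fully open) to 1 (shut), then the shift along the tool's x, y, z in cm, then the turn, a rotation vector about the tool's x, y, z in rad. A call has 1 to 12 rows; each row is the pose to reach, as a shift and turn from the pose commanded when the call began, along the tool's axes at that moment; what a row does not reach only later rows make up. A row lasts 1/8 s, in which the tool goes at most 62.5 mm and 10.7 degrees, less where a joint would pass 70% of its speed; a pose out of reach is approached as far as the arm can. A call with a gripper value outside its range is refused whole. The fingers move at their own pace and stop on an object; FORCE is the grip in N (left out, the last holds). Time passes only in rows, so rows that repeat a pose let the fingers close. It gives the time, the measured TCP pose, the force and the opening at its end, in the units of the state.
- bot.read_state(): the state, without advancing time (a new reading comes with each control period).
- bot.read_camera(name): name is "scene" or "top" or "wrist"; returns the picture (420x560x3 uint8, red, green, blue); there is no depth.
- bot.camera_model(name): a dict with "intrinsics" (3x3 intrinsics, pixels), "rvec" (rotation vector, rad) and "tvec" (3), from world to camera coordinates, as OpenCV has them. Camera axes: x right, y down, z forward; pixel columns grow to the right and rows downward; lengths in m; the calibration is good to about 2 mm. A picture is of the moment at which its call begins: read the wrist's pose just before it. camera_model takes no time and is no camera call; for the wrist camera it gives the pose at the moment of the call.
- bot.finish_job(): hands the job in, once; it reports no verdict.
The state is a dict: "time": time; "q": joint angles; "joint_vel": joint speeds; "joint_torque": joint torques, N m; "tool_pos": TCP position; "tcp_rot": TCP orientation; "wrist_force": force on the tool from outside, world axes, zero at the start; "torque": the same for the moment, N m; "width": opening from 0.0 (shut) to 1.0 (fully open).
Only numpy, scipy, OpenCV 4.12 (cv2) and the standard library are available. Lean on these libraries where they do the work, as an engineer would, in place of code of your own. Each camera call takes 0.05 s, during which the arm holds its last target.

## Working session

There is one attempt and no reset: what is moved stays moved. The work goes in short steps, Python scripts to look and compute and a shell command to move; the robot and the scene stay as the last step left them, time stands still between calls to the robot, and variables do not carry over. Pictures are saved under pics/ and viewed, and the job is handed in when it is done.

```bash
ls; mkdir -p pics
python3 - <<'E'
from workcell import bot
import cv2
print(bot.read_state())
for n in ["scene","top"]:
    im=bot.read_camera(n); cv2.imwrite(f"pics/{n}0.png",im[:,:,::-1])
    print(n,bot.camera_model(n))
print(bot.camera_model("wrist"))
E
```

```text
pics
{'time': 0.0, 'q': array([ 1.08510653e+00,  2.64789201e-01,  1.60539364e+00, -2.91468382e-05,
        1.27369377e+00, -3.69148828e-02]), 'joint_vel': array([ 0.0002305 , -0.00082168, -0.00013302,  0.0001709 , -0.00049796,
        0.00109989]), 'joint_torque': array([ 6.31260937e-04, -5.15125179e+01, -3.67307711e+01, -3.67366674e-04,
        1.28690896e-02, -1.67668298e-05]), 'tool_pos': array([0.29271127, 0.60784927, 0.40332668]), 'tcp_rot': array([-0.69889448, -3.06228688,  0.00347652]), 'wrist_force': array([-0.04764057,  0.28549287,  0.59935102]), 'torque': array([ 0.01216722,  0.03598448, -0.00453509]), 'width': 1.0001188748750058}
scene {'intrinsics': array([[498.58582795,   0.        , 274.71515536],
       [  0.        , 498.58582795, 206.91690607],
       [  0.        ,   0.        ,   1.        ]]), 'rvec': array([ 1.3557755 ,  1.94695851, -1.03002316]), 'tvec': array([ 0.18911272, -0.26414216,  1.42882834])}
top {'intrinsics': array([[461.89561973,   0.        , 282.82207208],
       [  0.        , 461.89561973, 209.63716346],
       [  0.        ,   0.        ,   1.        ]]), 'rvec': array([ 2.14667427, -2.1765476 ,  0.11398747]), 'tvec': array([0.01963409, 0.60504349, 1.13479174])}
{'intrinsics': array([[329.88810483,   0.        , 279.65949354],
       [  0.        , 329.88810483, 213.1834208 ],
       [  0.        ,   0.        ,   1.        ]]), 'rvec': array([-2.41176587, -1.5176069 , -0.24950667]), 'tvec': array([-0.67376888, -0.04290906,  0.38160048])}
```

View pics/top0.png

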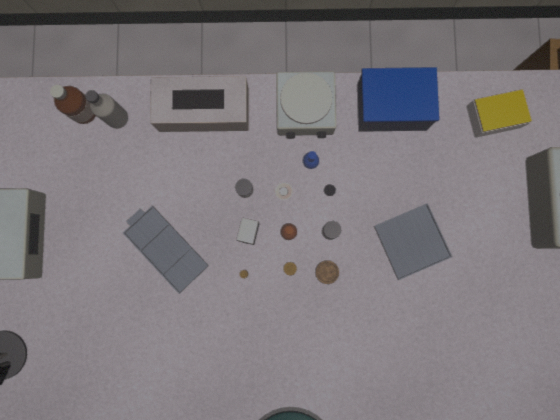

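View pics/scene0.png

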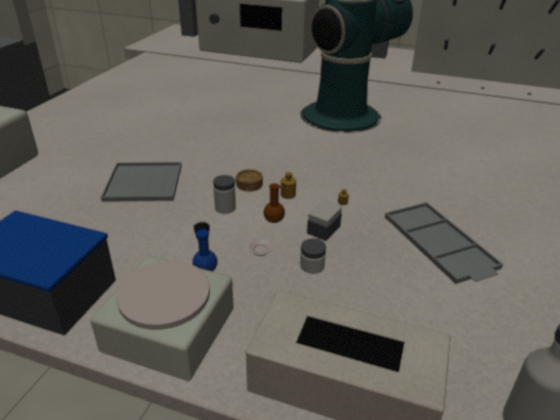

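The top view shows the bay tray at (166,249) with its lip upper left at (137,215) and the square tray at (413,242). The stock is between them: short jar (244,188), box (248,231), flask (289,231), big weight (290,268), small weight (244,273), cork (327,272) and tall jar (332,230). I'll measure these next.

```bash
cat > h.py <<'E'
import numpy as np, cv2
from scipy.spatial.transform import Rotation as R
def cam(m):
    return m["intrinsics"],R.from_rotvec(m["rvec"]).as_matrix(),np.array(m["tvec"])
def ray(m,uv):
    K,Rm,t=cam(m); d=Rm.T@np.linalg.solve(K,[uv[0],uv[1],1]); return -Rm.T@t,d
def onz(m,uv,z):
    o,d=ray(m,uv); return o+d*(z-o[2])/d[2]
def proj(m,p):
    K,Rm,t=cam(m); q=K@(Rm@np.array(p,float)+t); return q[:2]/q[2]
E
python3 - <<'E'
import cv2
a=cv2.imread('pics/top0.png'); c=a[140:300,215:365]; cv2.imwrite('pics/top0c.png',cv2.resize(c,None,fx=3.7,fy=3.7,interpolation=2)*1)
a=cv2.imread('pics/scene0.png'); c=a[150:290,90:370]; cv2.imwrite('pics/scene0c.png',cv2.resize(c,None,fx=2.8,fy=2.8,interpolation=2))
E
```

```text
(no output)
```

View pics/top0c.png

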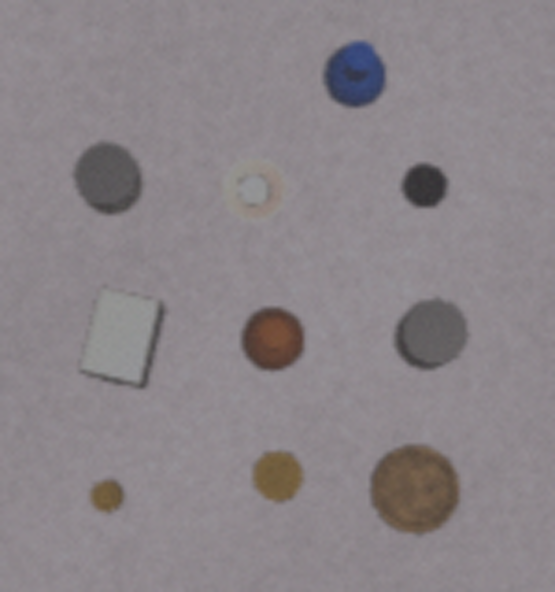

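View pics/scene0c.png

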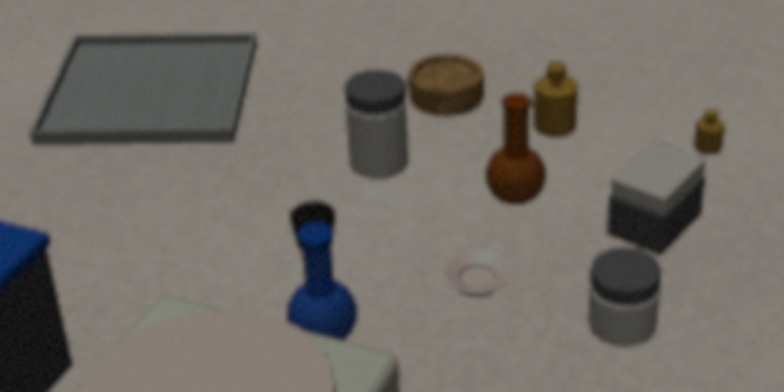

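The crops show cork, flask, weights, both jars and the box clearly separated, with the blue flask and the black thing as distractors. Next I measure with masks.

```bash
cat > m0.py <<'E'
from h import *
from workcell import bot
a=cv2.imread('pics/top0.png'); m=bot.camera_model('top')
lab=cv2.cvtColor(cv2.GaussianBlur(a,(3,3),0),cv2.COLOR_BGR2LAB).astype(float)
bg=np.median(lab[150:300,215:365].reshape(-1,3),0)
d=np.linalg.norm(lab-bg,axis=2)
mask=(d>14).astype(np.uint8)
items=dict(cork=((327,272),.024),flask=((289,231),.016),sjar=((244,188),.046),tjar=((332,230),.068),box=((248,231),.048),big=((290,268),.038),small=((244,273),.022))
n,L,st,ce=cv2.connectedComponentsWithStats(mask)
for k,(c,z) in items.items():
    l=L[c[1],c[0]]; 
    mm=(L==l).astype(np.uint8); cs,_=cv2.findContours(mm,0,1); c0=max(cs,key=cv2.contourArea)
    (x,y),r=cv2.minEnclosingCircle(c0)
    P=onz(m,ce[l],z); dist=np.linalg.norm(P-ray(m,(0,0))[0]); s=dist/m["intrinsics"][0,0]*1000
    print(k,st[l],ce[l].round(1),'xy',P[:2].round(4),'equivdiam mm',round(2*np.sqrt(st[l][4]/np.pi)*s,1),round(2*r*s,1))
    if k=='box': rr=cv2.minAreaRect(c0);print(rr,[onz(m,p,.048)[:2].round(4).tolist() for p in cv2.boxPoints(rr)])
for nm,c in dict(sq=(413,242),bay=(166,249)).items():
    l=L[c[1],c[0]]; mm=(L==l).astype(np.uint8)
    print(nm,st[l])
    if nm=='bay': mm=cv2.morphologyEx(mm,cv2.MORPH_OPEN,np.ones((27,27),np.uint8)) if 0 else mm
    cs,_=cv2.findContours(mm,0,1); c0=max(cs,key=cv2.contourArea); 
    hull=cv2.approxPolyDP(cv2.convexHull(c0),3,True)[:,0]
    for p in hull: print(p,onz(m,p,.012)[:2].round(4))
    if nm=='sq':
        b=cv2.boxPoints(cv2.minAreaRect(c0)); print([onz(m,p,.012)[:2].round(4).tolist() for p in b])
cv2.imwrite('pics/mask0.png',mask*255)
E
python3 m0.py
```

```text
cork [314 260  26  25 504] [326.8 271.9] xy [ 0.4474 -0.0969] equivdiam mm 64.5 65.4
flask [280 223  18  18 264] [288.4 231.3] xy [ 0.5514 -0.002 ] equivdiam mm 46.9 47.0
sjar [234 178  20  21 313] [243.9 187.8] xy [0.6605 0.1084] equivdiam mm 50.5 52.4
tjar [321 220  21  21 319] [331. 230.] xy [ 0.5498 -0.1058] equivdiam mm 49.5 50.9
box [     0     71    560    349 165362] [277.3 256.5] xy [0.4875 0.0264] equivdiam mm 1139.6 1635.4
((279.5, 245.0), (348.0, 559.0), 90.0) [[0.9761, 0.7403], [0.9527, -0.7046], [0.0952, -0.6365], [0.1104, 0.6931]]
big [283 262  14  14 162] [289.5 268.3] xy [ 0.458  -0.0035] equivdiam mm 36.0 36.4
small [239 269  10  10  78] [243.7 273.6] xy [0.446  0.1121] equivdiam mm 25.4 25.2
sq [ 373  203   80   77 3648]
[427 203] [ 0.6196 -0.3602]
[452 256] [ 0.483  -0.4171]
[397 279] [ 0.427  -0.2752]
[373 226] [ 0.5622 -0.2192]
[[0.5631, -0.2174], [0.6249, -0.3627], [0.4816, -0.4185], [0.4214, -0.2749]]
bay [ 123  205   86   89 3668]
[139 209] [0.6146 0.3827]
[154 206] [0.6218 0.3441]
[208 264] [0.4711 0.2037]
[180 293] [0.3992 0.2743]
[123 234] [0.5506 0.4225]
[127 219] [0.5891 0.4132]
```

View pics/mask0.png

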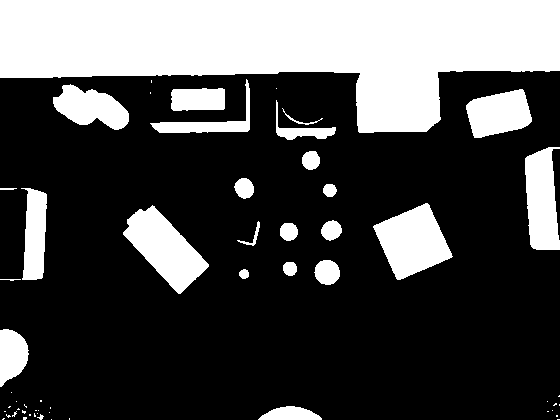

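```bash
cat >> h.py <<'E'
def go(st,pos,yaw=None):
    """shift in cm along tool axes & turn from measured pose to TCP pos with tool down, jaw axis (tool y) at yaw deg (mod 180)"""
    Rm=R.from_rotvec(st["tcp_rot"]).as_matrix(); p=np.array(st["tool_pos"])
    cy=np.degrees(np.arctan2(Rm[1,1],Rm[0,1]))
    outs=[]
    for k in ((0,) if yaw is None else (0,180)):
        y=np.radians((cy if yaw is None else yaw)+k)
        yv=np.array([np.cos(y),np.sin(y),0]); zv=np.array([0,0,-1.]); xv=np.cross(yv,zv)
        T=np.column_stack([xv,yv,zv]); rv=R.from_matrix(Rm.T@T).as_rotvec()
        outs.append(rv)
    outs.sort(key=lambda v:np.linalg.norm(v))
    print('cm',(Rm.T@(np.array(pos)-p)*100).round(2),'turn',[o.round(3).tolist() for o in outs],'jaw yaw now',round(cy,1),'q1',st['q'][0].round(2),'q6',round(st['q'][5],3),'dist mm',round(np.linalg.norm(np.array(pos)-p)*1000))
E
python3 - <<'E'
from h import *
from workcell import bot
s=bot.read_state(); m=bot.camera_model('wrist'); K,Rm,t=cam(m)
T=R.from_rotvec(s['tcp_rot']).as_matrix()
print(T.round(2)); print('cam in tool',T.T@(-Rm.T@t-s['tool_pos'])); print('cam axes in tool',(T.T@Rm.T).round(2))
go(s,[.5,0.03,.42],90)
E
```

```text
[[-0.9   0.43 -0.  ]
 [ 0.43  0.9  -0.  ]
 [ 0.   -0.   -1.  ]]
cam in tool [0.08383116 0.00020893 0.03064598]
cam axes in tool [[ 0.   -0.95 -0.32]
 [ 1.    0.   -0.  ]
 [ 0.   -0.32  0.95]]
cm [-43.75 -43.08  -1.57] turn [[-0.002, -0.001, -0.449], [-0.001, 0.003, 2.693]] jaw yaw now 64.3 q1 1.09 q6 -0.037 dist mm 614
```

Run:
```python
from h import *
from workcell import bot
go(bot.read_state(),[.46,-.06,.405],0)
```

```text
cm [-4.405e+01 -5.292e+01 -5.000e-02] turn [[-0.002, 0.001, 1.122], [-0.001, -0.002, -2.02]] jaw yaw now 64.3 q1 1.09 q6 -0.037 dist mm 689
```

```bash
python3 -m jog '[[[0,-44,-53,0,0,0,1.12],[0,-44,-53,0,0,0,1.12],[0,-44,-53,0,0,0,1.12],[0,-44,-53,0,0,0,1.12],[0,-44,-53,0,0,0,1.12],[0,-44,-53,0,0,0,1.12],[0,-44,-53,0,0,0,1.12],[0,-44,-53,0,0,0,1.12],[0,-44,-53,0,0,0,1.12],[0,-44,-53,0,0,0,1.12],[0,-44,-53,0,0,0,1.12],[0,-44,-53,0,0,0,1.12]]]'
python3 - <<'E'
from h import *
from workcell import bot
import pickle
s=bot.read_state(); m=bot.camera_model('wrist'); im=bot.read_camera('wrist'); cv2.imwrite('pics/w1.png',im[:,:,::-1]); pickle.dump((s,m),open('w1.pkl','wb'))
print(s['tool_pos'],np.abs(s['joint_vel']).max(),s['time'])
E
```

```text
time: 1.6
tool_pos: [0.4596, -0.064, 0.4044]
tcp_rot: [2.226, 2.216, -0.002]
wrist_force: [0.1, 0.2, 1.1]
width: 1.002
[ 0.45961831 -0.063993    0.40439278] 0.053574821324705806 1.6
```

View pics/w1.png

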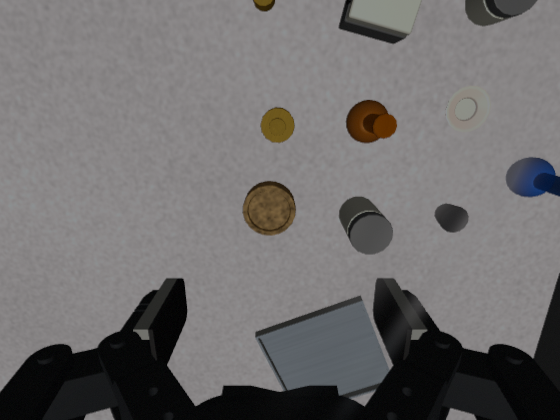

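Wrist view: cork at (269,208), recess up; flask at (368,121) with its rim at (385,126); big weight at (278,125); tall jar at (370,232). I'll cross-check against the top view.

Run:
```python
from h import *
import pickle
a=cv2.imread('pics/w1.png'); s,m=pickle.load(open('w1.pkl','rb'))
lab=cv2.cvtColor(cv2.GaussianBlur(a,(3,3),0),cv2.COLOR_BGR2LAB).astype(float)
mask=((lab[...,2]>136)).astype(np.uint8); mask[270:]=0
n,L,st,ce=cv2.connectedComponentsWithStats(mask)
for i in range(1,n):
    if st[i][4]>150:
        cs,_=cv2.findContours((L==i).astype(np.uint8),0,1); c=max(cs,key=cv2.contourArea); (x,y),r=cv2.minEnclosingCircle(c)
        print(st[i],ce[i].round(1),round(r,1),[(z,onz(m,ce[i],z)[:2].round(4).tolist()) for z in (.012,.016,.024,.027,.038)])
for nm,uv,z in [('flaskrim',(386,126),.078),('flaskball',(368,121),.016),('knob',(278,127),.054)]: print(nm,onz(m,uv,z).round(4))
```

```text
[253   0  22  11 184] [263.8   4.2] 10.5 [(0.012, [0.445, 0.1055]), (0.016, [0.4452, 0.1046]), (0.024, [0.4455, 0.1027]), (0.027, [0.4456, 0.102]), (0.038, [0.4461, 0.0994])]
[ 347  100   50   43 1606] [370.3 121.8] 25.0 [(0.012, [0.5556, -0.0029]), (0.016, [0.5545, -0.0027]), (0.024, [0.5524, -0.0022]), (0.027, [0.5516, -0.002]), (0.038, [0.5487, -0.0013])]
[260 107  35  36 967] [277.2 124.8] 17.9 [(0.012, [0.457, -0.0056]), (0.016, [0.4571, -0.0053]), (0.024, [0.4571, -0.0048]), (0.027, [0.4571, -0.0046]), (0.038, [0.4572, -0.0038])]
[ 243  182   53   54 2210] [268.9 208.4] 26.9 [(0.012, [0.4469, -0.0991]), (0.016, [0.447, -0.0977]), (0.024, [0.4473, -0.0951]), (0.027, [0.4474, -0.0941]), (0.038, [0.4478, -0.0905])]
flaskrim [ 0.5521 -0.0024  0.078 ]
flaskball [ 0.5521 -0.0019  0.016 ]
knob [ 0.4581 -0.0047  0.054 ]
```

Run:
```python
from h import *
from workcell import bot
s=bot.read_state()
go(s,[.447,-.0965,.23],0);go(s,[.447,-.0965,.172],0)
```

```text
cm [-3.44 -1.2  17.42] turn [[-0.001, -0.0, -0.003], [-0.001, 0.002, 3.139]] jaw yaw now -0.2 q1 -0.19 q6 -0.186 dist mm 178
cm [-3.44 -1.19 23.22] turn [[-0.001, -0.0, -0.003], [-0.001, 0.002, 3.139]] jaw yaw now -0.2 q1 -0.19 q6 -0.186 dist mm 235
```

```bash
python3 -m jog '[[[0,-3.4,-1.2,6,0,0,0],[0,-3.4,-1.2,12,0,0,0],[0,-3.4,-1.2,17,0,0,0],[0,-3.4,-1.2,20,0,0,0],[0,-3.4,-1.2,22,0,0,0],[0,-3.4,-1.2,23.2,0,0,0],[0,-3.4,-1.2,23.2,0,0,0],[0.2,-3.4,-1.2,23.2,0,0,0],[0.5,-3.4,-1.2,23.2,0,0,0],[1,-3.4,-1.2,23.2,0,0,0],[1,-3.4,-1.2,23.2,0,0,0],[1,-3.4,-1.2,23.2,0,0,0]]]' 30
```

```text
time: 3.15
tool_pos: [0.4482, -0.0944, 0.1741]
tcp_rot: [2.218, 2.222, 0.002]
wrist_force: [-1.6, 1.9, 5.6]
width: 0.693
```

Run:
```python
from h import *
from workcell import bot
s=bot.read_state()
go(s,[.5225,-.3163,.26]);go(s,[.5225,-.3163,.18])
```

```text
cm [-22.2    7.41  -8.57] turn [[0.002, 0.0, -0.0]] jaw yaw now 0.1 q1 -0.26 q6 -0.264 dist mm 249
cm [-22.2    7.4   -0.57] turn [[0.002, 0.0, -0.0]] jaw yaw now 0.1 q1 -0.26 q6 -0.264 dist mm 234
```

```bash
python3 -m jog '[[[1,0,0,-5,0,0,0],[1,-1,0,-9,0,0,0],[1,-6,2,-9,0,0,0],[1,-12,4,-9,0,0,0],[1,-17,6,-9,0,0,0],[1,-21,7,-9,0,0,0],[1,-22.2,7.4,-9,0,0,0],[1,-22.2,7.4,-7,0,0,0],[1,-22.2,7.4,-4,0,0,0],[1,-22.2,7.4,-2,0,0,0],[1,-22.2,7.4,-1.5,0,0,0],[1,-22.2,7.4,-1.5,0,0,0]]]'
python3 - <<'E'
from h import *
from workcell import bot
import pickle
s=bot.read_state(); m=bot.camera_model('wrist'); im=bot.read_camera('wrist'); cv2.imwrite('pics/w2.png',im[:,:,::-1]); pickle.dump((s,m),open('w2.pkl','wb'))
im=bot.read_camera('top'); cv2.imwrite('pics/top2.png',cv2.resize(im[190:295,350:470,::-1],None,fx=5,fy=5))
go(s,[.5225,-.3163,.18])
E
```

```text
time: 4.65
tool_pos: [0.5218, -0.3155, 0.1874]
tcp_rot: [-2.218, -2.224, 0.0]
wrist_force: [0.9, -0.6, -0.6]
width: 0.694
cm [-0.08  0.07  0.74] turn [[-0.001, -0.0, -0.0]] jaw yaw now 0.2 q1 -0.58 q6 -0.587 dist mm 7
```

View pics/w2.png

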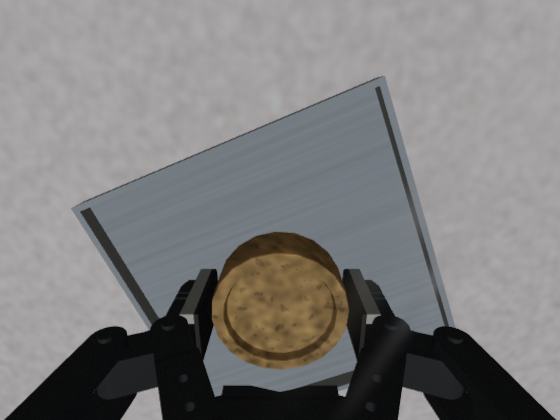

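View pics/top2.png

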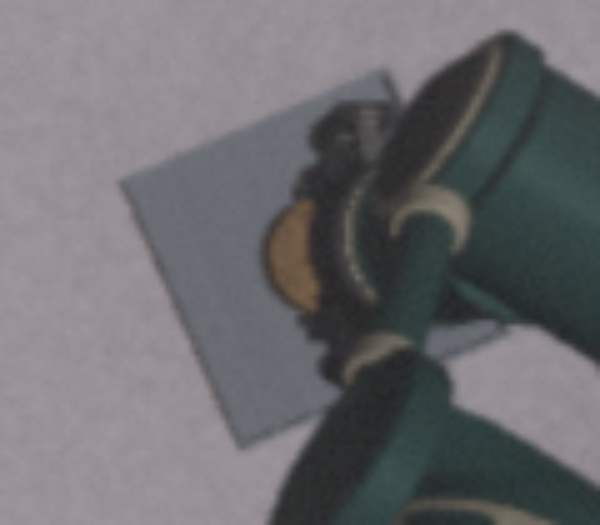

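Run:
```python
from h import *
import pickle
s,m=pickle.load(open('w2.pkl','rb'))
A=onz(m,(73,208),.012)[:2];B=onz(m,(384,77),.012)[:2]; d=B-A;print(A,B,np.linalg.norm(d),np.degrees(np.arctan2(d[1],d[0])))
u=d/np.linalg.norm(d); n=np.array([u[1],-u[0]]); print('centre',(A+B)/2+n*.075)
a=cv2.imread('pics/w2.png'); 
# recess/cork top rim: hand ellipse approx
print('cork top', onz(m,(281,306),.028+.0074))
print(proj(m,[.5225,-.3183,.0354]))
```

```text
[ 0.4261246  -0.27916268] [ 0.56371958 -0.22269392] 0.14873163407829237 22.3131693170631
centre [ 0.52339725 -0.32031248]
cork top [ 0.52223471 -0.31556387  0.0354    ]
[281.58222315 311.39777077]
```

```bash
python3 -m jog '[[[1,-0.35,0.07,0.4,0,0,0],[1,-0.35,0.07,0.85,0,0,0],[1,-0.35,0.07,0.9,0,0,0],[1,-0.35,0.07,0.9,0,0,0],[0.15,-0.35,0.07,0.9,0,0,0],[0.1,-0.35,0.07,0.9,0,0,0],[0.1,-0.35,0.07,0.9,0,0,0],[0.1,-0.35,0.07,-3,0,0,0],[0.1,-0.35,0.07,-8,0,0,0],[0,-0.35,0.07,-10,0,0,0],[0,-0.35,0.07,-10,0,0,0]]]'
python3 - <<'E'
from h import *
from workcell import bot
import pickle
s=bot.read_state(); m=bot.camera_model('wrist'); im=bot.read_camera('wrist'); cv2.imwrite('pics/w3.png',im[:,:,::-1]); pickle.dump((s,m),open('w3.pkl','wb'))
go(s,[.552,-.002,.30],0);go(s,[.552,-.002,.216],0)
E
```

```text
time: 6.12
tool_pos: [0.5232, -0.3201, 0.2896]
tcp_rot: [2.216, 2.221, 0.001]
wrist_force: [0.5, -0.3, -0.6]
width: 0.997
cm [31.8   2.95 -1.1 ] turn [[0.003, 0.002, 0.002], [-0.004, 0.005, -3.14]] jaw yaw now 0.1 q1 -0.59 q6 -0.592 dist mm 320
cm [31.82  2.92  7.3 ] turn [[0.003, 0.002, 0.002], [-0.004, 0.005, -3.14]] jaw yaw now 0.1 q1 -0.59 q6 -0.592 dist mm 328
```

View pics/w3.png

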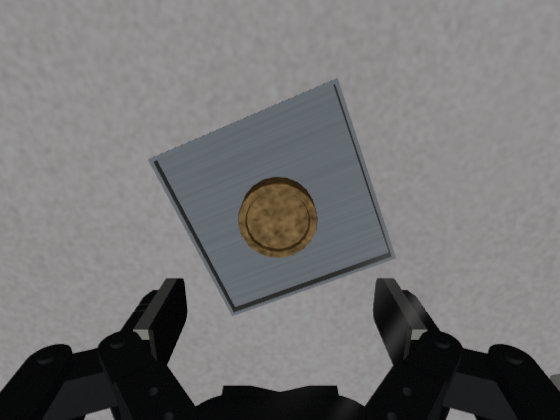

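Run:
```python
from h import *
import pickle
s,m=pickle.load(open('w3.pkl','rb'))
P=np.array([onz(m,p,.012)[:2] for p in [(151,159),(338,80),(394,257),(234,314)]]); print(P.round(4).tolist(),P.mean(0))
print([np.linalg.norm(P[i]-P[i-1]).round(4) for i in range(4)])
a=cv2.imread('pics/w3.png'); lab=cv2.cvtColor(a,cv2.COLOR_BGR2LAB)
mk=(lab[...,2]>136).astype(np.uint8); mk[265:]=0
n,L,st,ce=cv2.connectedComponentsWithStats(mk); i=1+np.argmax(st[1:,4]); print(st[i],ce[i],onz(m,ce[i],.022),'recess',onz(m,(278,217),.028))
```

```text
[[0.4278, -0.279], [0.5644, -0.2238], [0.6193, -0.3602], [0.484, -0.4163]] [ 0.52385082 -0.31980818]
[np.float64(0.1483), np.float64(0.1474), np.float64(0.147), np.float64(0.1465)]
[ 238  177   79   81 4919] [277.45151454 217.47042082] [ 0.52240557 -0.32177943  0.022     ] recess [ 0.52282807 -0.31924001  0.028     ]
```

Cork is within about 1.5 mm of the tray centre, recess up. Now the flask.

```bash
python3 -m jog '[[[0,6,0.6,-1,0,0,0],[0,12,1.2,-1,0,0,0],[0,18,1.8,-1,0,0,0],[0,24,2.4,-1,0,0,0],[0,29,2.9,-1,0,0,0],[0,31.8,2.9,-1,0,0,0],[0,31.8,2.9,-1,0,0,0],[0,31.8,2.9,-1,0,0,0]]]' 30
python3 - <<'E'
from h import *
from workcell import bot
import pickle
s=bot.read_state(); m=bot.camera_model('wrist'); im=bot.read_camera('wrist'); cv2.imwrite('pics/w4.png',im[:,:,::-1]); pickle.dump((s,m),open('w4.pkl','wb'))
go(s,[.552,-.002,.211],0)
E
```

```text
time: 7.18
tool_pos: [0.5503, -0.0019, 0.2959]
tcp_rot: [-2.217, -2.223, 0.004]
wrist_force: [-0.1, -0.4, -0.7]
width: 0.997
cm [-0.01  0.2   8.48] turn [[-0.003, 0.0, 0.002], [-0.001, -0.005, -3.139]] jaw yaw now 0.1 q1 -0.05 q6 -0.051 dist mm 85
```

View pics/w4.png

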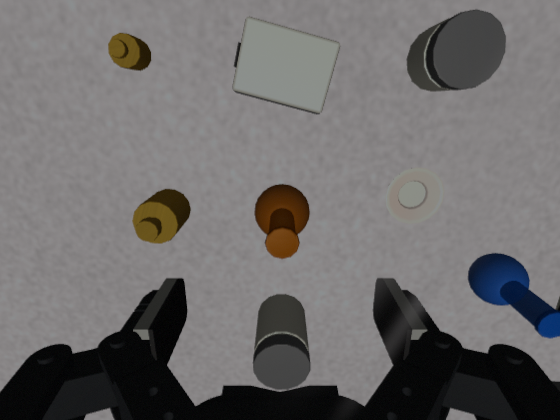

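Flask rim is at (282,243), centred between the fingers; the box lid is at (287,65), catch at its left.

Run:
```python
from h import *
import pickle
s,m=pickle.load(open('w4.pkl','rb'))
print('flask rim',onz(m,(282,242.5),.078),'knob',onz(m,(148,229),.054),'bigtop',onz(m,(157,222),.038))
a=cv2.imread('pics/w4.png'); g=cv2.GaussianBlur(a,(3,3),0)
mk=(g.min(2)>150).astype(np.uint8); print(g[65,287],g[20,200])
```

```text
flask rim [ 0.55096031 -0.00169584  0.078     ] knob [ 0.45868636 -0.00268246  0.054     ] bigtop [ 0.4591188  -0.00352199  0.038     ]
[138 143 139] [130 129 132]
```

```bash
python3 -m jog '[[[0,0,0.2,3,0,0,0],[0,0,0.2,6,0,0,0],[0,0,0.2,8.3,0,0,0],[0,0,0.2,8.5,0,0,0],[0,0,0.2,8.5,0,0,0],[0.5,0,0.2,8.5,0,0,0],[0.8,0,0.2,8.5,0,0,0],[1,0,0.2,8.5,0,0,0],[1,0,0.2,8.5,0,0,0],[1,0,0.2,8.5,0,0,0],[1,0,0.2,8.5,0,0,0],[1,0,0.2,8.5,0,0,0]]]' 30
python3 - <<'E'
from h import *
from workcell import bot
s=bot.read_state(); im=bot.read_camera('wrist'); cv2.imwrite('pics/w5.png',im[:,:,::-1])
go(s,[.5226,-.3195,.211+.023],0)
E
```

```text
time: 8.72
tool_pos: [0.553, -0.0016, 0.2131]
tcp_rot: [2.219, 2.224, 0.0]
wrist_force: [-1.2, 1.0, 6.3]
width: 0.226
cm [-31.79  -3.1   -2.09] turn [[0.0, 0.0, 0.002], [-0.0, 0.0, -3.139]] jaw yaw now 0.1 q1 -0.05 q6 -0.05 dist mm 320
```

View pics/w5.png

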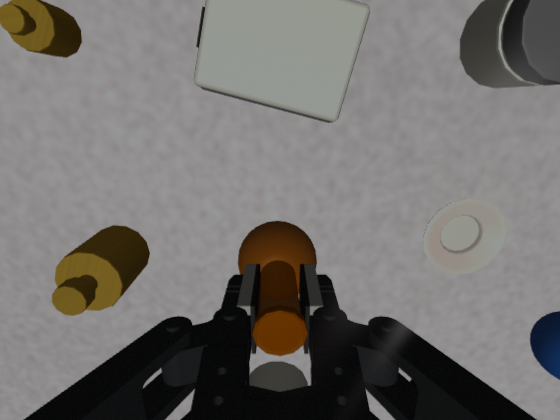

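```bash
python3 -m jog '[[[1,0,0,-5,0,0,0],[1,-1,0,-9,0,0,0],[1,-6,-0.5,-10,0,0,0],[1,-12,-1.2,-10,0,0,0],[1,-18,-1.8,-10,0,0,0],[1,-24,-2.4,-10,0,0,0],[1,-28,-2.9,-10,0,0,0],[1,-31,-3.1,-10,0,0,0],[1,-31.8,-3.1,-9,0,0,0],[1,-31.8,-3.1,-7,0,0,0],[1,-31.8,-3.1,-5,0,0,0],[1,-31.8,-3.1,-4.5,0,0,0]]]'
python3 - <<'E'
from h import *
from workcell import bot
import pickle
s=bot.read_state(); m=bot.camera_model('wrist'); im=bot.read_camera('wrist'); cv2.imwrite('pics/w6.png',im[:,:,::-1]); pickle.dump((s,m),open('w6.pkl','wb'))
im=bot.read_camera('scene'); cv2.imwrite('pics/s6.png',cv2.resize(im[60:240,60:300,::-1],None,fx=3,fy=3))
go(s,[.5226,-.3195,.237],0)
E
```

```text
time: 10.28
tool_pos: [0.5216, -0.3177, 0.2542]
tcp_rot: [-2.214, -2.221, 0.002]
wrist_force: [0.1, -0.7, -0.6]
width: 0.222
cm [-0.19  0.11  1.72] turn [[-0.005, -0.003, 0.003], [0.005, -0.007, -3.138]] jaw yaw now 0.2 q1 -0.59 q6 -0.591 dist mm 17
```

View pics/w6.png

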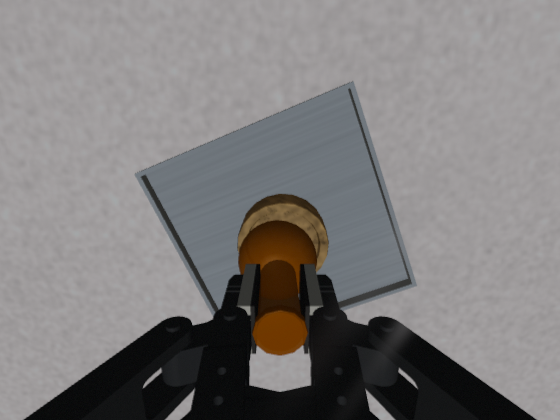

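View pics/s6.png

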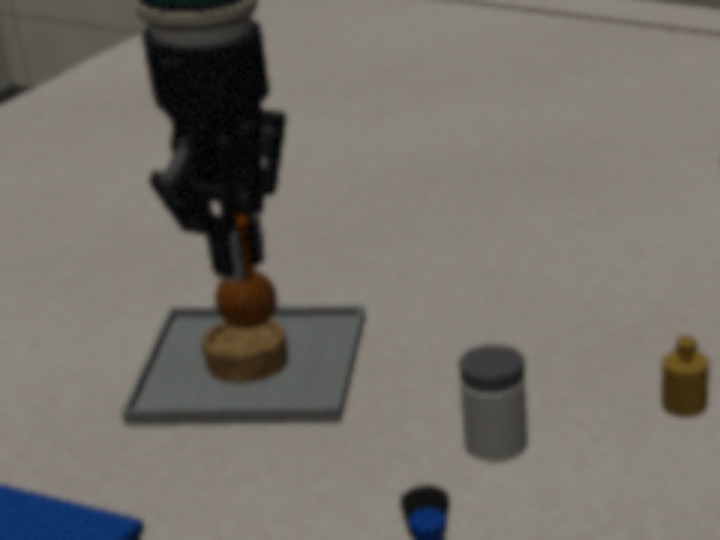

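Flask hangs upright over the cork. Lower it.

```bash
python3 -m jog '[[[1,-0.15,0.1,0.8,0,0,0],[1,-0.15,0.1,1.4,0,0,0],[1,-0.15,0.1,1.75,0,0,0],[1,-0.15,0.1,1.8,0,0,0],[1,-0.15,0.1,1.8,0,0,0]]]'; python3 -m jog '[[[1,0,0,0,0,0,0]]]'
```

```text
time: 11.0
tool_pos: [0.5236, -0.3212, 0.2398]
tcp_rot: [2.219, 2.223, 0.0]
wrist_force: [-0.2, -0.7, 0.8]
width: 0.225
time: 11.12
tool_pos: [0.5237, -0.3212, 0.24]
tcp_rot: [2.219, 2.223, 0.0]
wrist_force: [-0.4, -0.2, -0.1]
width: 0.225
```

```bash
python3 -m jog '[[[1,0,0,0.2,0,0,0],[1,0,0,0.35,0,0,0],[1,0,0,0.35,0,0,0]]]'
python3 - <<'E'
from h import *
from workcell import bot
im=bot.read_camera('scene'); cv2.imwrite('pics/s7.png',cv2.resize(im[100:200,90:210,::-1],None,fx=5,fy=5))
E
```

```text
time: 11.5
tool_pos: [0.5235, -0.3212, 0.2362]
tcp_rot: [-2.219, -2.224, 0.0]
wrist_force: [-0.3, 0.2, -0.3]
width: 0.225
```

View pics/s7.png

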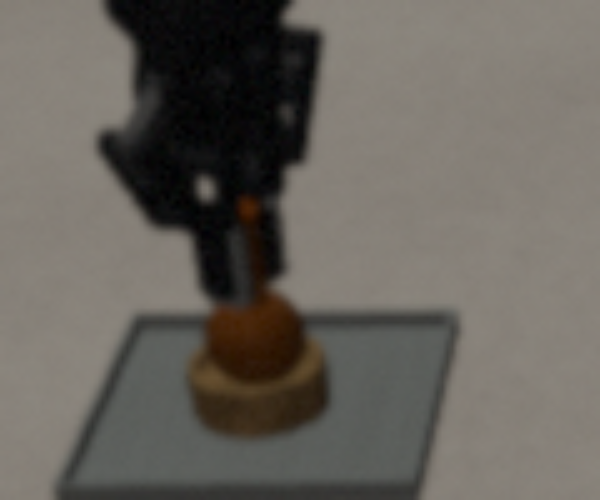

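Flask sits in the recess. Release and retreat.

```bash
python3 -m jog '[[[1,0,0,0.1,0,0,0],[0.6,0,0,0.1,0,0,0],[0.4,0,0,0.1,0,0,0],[0.4,0,0,0.1,0,0,0],[0.3,0,0,0,0,0,0],[0,0,0,0,0,0,0],[0,0,0,-3,0,0,0],[0,0,0,-7,0,0,0],[0,0,0,-8,0,0,0],[0,0,0,-8,0,0,0]]]'
python3 - <<'E'
from h import *
from workcell import bot
s=bot.read_state(); im=bot.read_camera('wrist'); cv2.imwrite('pics/w8.png',im[:,:,::-1])
im=bot.read_camera('scene'); cv2.imwrite('pics/s8.png',cv2.resize(im[100:200,90:210,::-1],None,fx=5,fy=5))
go(s,[.6605,.1084,.30],0)
E
```

```text
time: 12.8
tool_pos: [0.5237, -0.3213, 0.3169]
tcp_rot: [2.218, 2.222, 0.001]
wrist_force: [-0.5, 0.2, -0.3]
width: 0.997
cm [42.94 13.76  1.67] turn [[0.001, 0.001, 0.002], [-0.002, 0.002, -3.14]] jaw yaw now 0.1 q1 -0.59 q6 -0.593 dist mm 451
```

View pics/w8.png

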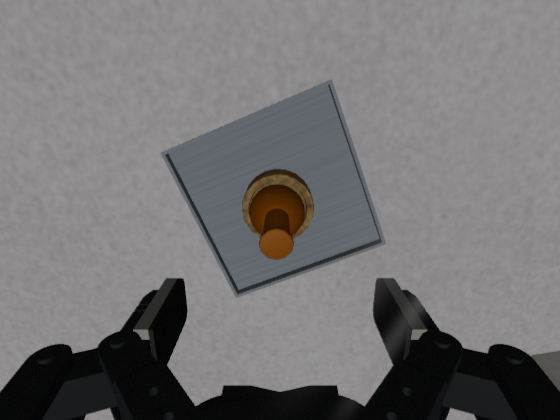

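View pics/s8.png

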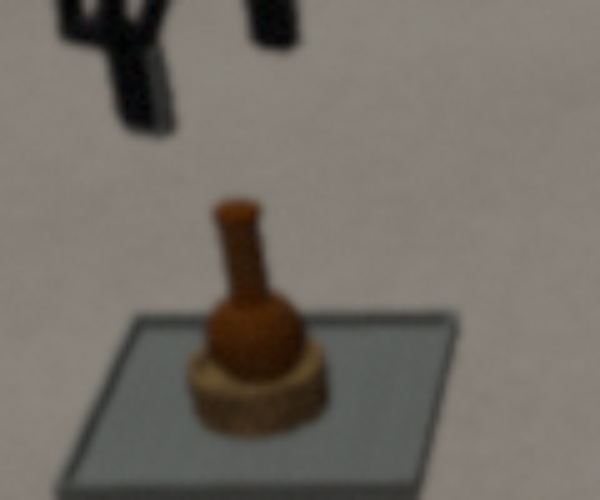

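Flask stands in the recess; I'll check whether the apparent lean is just perspective.

Run:
```python
from h import *
from workcell import bot
m=bot.camera_model('scene')
for z in (.039,.101):
  u=proj(m,[.5232,-.3205,z]); print(z,u,(u-[90,100])*5)
mt=bot.camera_model('wrist')
print('rim at wrist',onz(mt,(276.5,243),.101),'cork rim',onz(mt,(278,203),.026))
```

```text
0.039 [141.48566116 166.51961125] [257.42830578 332.59805626]
0.101 [137.42859395 140.78668787] [237.14296976 203.93343936]
rim at wrist [ 0.5206016  -0.31864297  0.101     ] cork rim [ 0.52101343 -0.31643652  0.026     ]
```

```bash
python3 -m jog '[[[0,5,1.6,0,0,0,0],[0,11,3.5,0,0,0,0],[0,17,5.4,0,0,0,0],[0,23,7.4,0,0,0,0],[0,29,9.3,0,0,0,0],[0,35,11.2,0,0,0,0],[0,40,12.8,0,0,0,0],[0,42.9,13.8,1,0,0,0],[0,42.9,13.8,1.5,0,0,0],[0,42.9,13.8,1.5,0,0,0]]]' 40
python3 - <<'E'
from h import *
from workcell import bot
import pickle
s=bot.read_state(); m=bot.camera_model('wrist'); im=bot.read_camera('wrist'); cv2.imwrite('pics/w9.png',im[:,:,::-1]); pickle.dump((s,m),open('w9.pkl','wb'))
print(s['tool_pos']); print(proj(m,[.6605,.1084,.046]))
E
```

```text
time: 14.15
tool_pos: [0.6597, 0.1077, 0.2987]
tcp_rot: [-2.217, -2.222, 0.006]
wrist_force: [-0.3, 0.6, 0.1]
width: 1.002
[0.65970439 0.10768334 0.29866218]
[282.37918841 221.76233838]
```

View pics/w9.png

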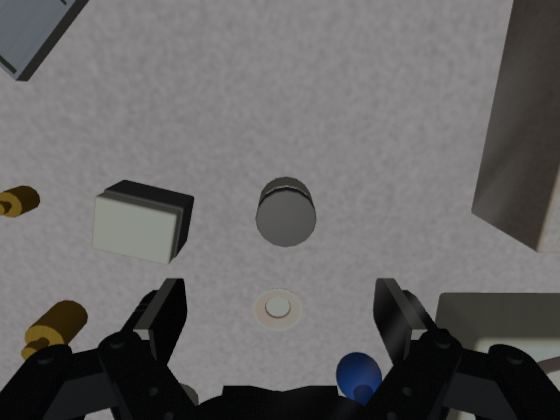

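Run:
```python
from h import *
import pickle
s,m=pickle.load(open('w9.pkl','rb'))
P=onz(m,(286,213.5),.046); print(P)
print('box corners',[onz(m,p,.048)[:2].round(4).tolist() for p in [(97,193),(184,209),(170,263),(93,247)]])
go(s,[P[0],P[1],.201],0)
```

```text
[0.66304126 0.11469069 0.046     ]
box corners [[0.532, 0.1298], [0.5913, 0.1184], [0.5769, 0.076], [0.5218, 0.0887]]
cm [0.71 0.38 9.76] turn [[-0.004, 0.001, 0.002], [-0.002, -0.007, -3.139]] jaw yaw now 0.1 q1 0.12 q6 0.123 dist mm 98
```

```bash
python3 -m jog '[[[0,0.4,0.35,4,0,0,0],[0,0.4,0.35,8,0,0,0],[0,0.4,0.35,10,0,0,0],[0,0.4,0.35,10.4,0,0,0],[0,0.4,0.35,10.4,0,0,0],[0.3,0.4,0.35,10.4,0,0,0],[0.6,0.4,0.35,10.4,0,0,0],[1,0.4,0.35,10.4,0,0,0],[1,0.4,0.35,10.4,0,0,0],[1,0.4,0.35,10.4,0,0,0],[1,0.4,0.35,10.4,0,0,0]]]' 40
python3 - <<'E'
from h import *
from workcell import bot
import pickle
s=bot.read_state(); m=bot.camera_model('wrist'); im=bot.read_camera('wrist'); cv2.imwrite('pics/w10.png',im[:,:,::-1]); pickle.dump((s,m),open('w10.pkl','wb'))
print(s['tool_pos']); 
for p in ((.5107,.3111),):
  c=np.array(p)+.074*np.array([np.cos(.759),np.sin(.759)]); print(c); go(s,[*c,.27],-46.5)
E
```

```text
time: 15.58
tool_pos: [0.6649, 0.1123, 0.1988]
tcp_rot: [2.218, 2.223, 0.003]
wrist_force: [0.2, 0.2, 5.1]
width: 0.495
[0.66493713 0.11232533 0.19875985]
[0.56438882 0.36202652]
cm [24.99 -9.98 -7.14] turn [[0.002, -0.001, 0.814], [0.002, 0.003, -2.328]] jaw yaw now 0.1 q1 0.13 q6 0.128 dist mm 278
```

View pics/w10.png

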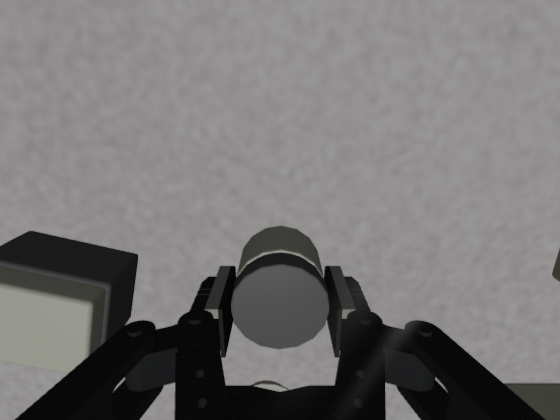

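```bash
python3 -m jog '[[[1,0,0,-5,0,0,0],[1,2,-1,-7,0,0,0.1],[1,7,-3,-7,0,0,0.25],[1,12,-5,-7,0,0,0.4],[1,17,-7,-7,0,0,0.55],[1,21,-8.5,-7,0,0,0.7],[1,24,-9.5,-7,0,0,0.81],[1,25,-10,-7,0,0,0.81],[1,25,-10,-7,0,0,0.81],[1,25,-10,-7,0,0,0.81]]]'
python3 - <<'E'
from h import *
from workcell import bot
import pickle
s=bot.read_state(); m=bot.camera_model('wrist'); im=bot.read_camera('wrist'); cv2.imwrite('pics/w11.png',im[:,:,::-1]); pickle.dump((s,m),open('w11.pkl','wb'))
print(s['tool_pos']); go(s,[*(.5644,.362),.2025],-46.5)
E
```

```text
time: 16.88
tool_pos: [0.5641, 0.3608, 0.2669]
tcp_rot: [2.915, 1.169, -0.001]
wrist_force: [0.1, 0.1, -0.8]
width: 0.501
[0.56407808 0.36082053 0.26694359]
cm [ 0.11 -0.07  6.44] turn [[0.0, 0.001, 0.004], [-0.001, 0.001, -3.138]] jaw yaw now -46.3 q1 0.53 q6 1.34 dist mm 64
```

View pics/w11.png

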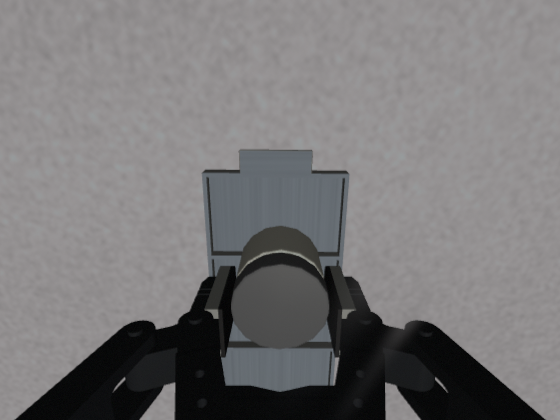

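Jar held centred at (281,300); the tray's lip end wall corners are (204,171) and (348,171), lip beyond at (276,160).

Run:
```python
from h import *
import pickle
s,m=pickle.load(open('w11.pkl','rb'))
A=onz(m,(204,171),.012)[:2];B=onz(m,(348.5,171),.012)[:2];d=B-A;L=np.linalg.norm(d);u=d/L; n=np.array([u[1],-u[0]]);
if n@(np.array([.51,.31])-A)<0:n=-n
print(A,B,L); mid=(A+B)/2; ya=np.degrees(np.arctan2(-n[1],-n[0])); print('yaw',ya,'origin',mid+n*.107,'bay+',mid+n*.033,'bay-',mid+n*.181)
# held jar axis in tool frame: cap top height above fingers: jar bottom now at
z=.046+(s['tool_pos'][2]-.1988)
J=onz(m,(281,299),z); print('jar',J, s['tool_pos'])
D1=onz(m,(276,253.5),.012)[:2]; print('divider from end',np.linalg.norm(D1-mid))
```

```text
[0.55496167 0.42415187] [0.62375146 0.35226255] 0.09949929594115219
yaw 43.73782496239012 origin [0.5120479  0.31423174] bay+ [0.56551371 0.36539235] bay- [0.4585821  0.26307113]
jar [0.56629492 0.36228391 0.11414359] [0.56407808 0.36082053 0.26694359]
divider from end 0.06271784878691304
```

```bash
python3 -m jog '[[[1,0.1,-0.1,3,0,0,0],[1,0.1,-0.1,5,0,0,0],[1,0.1,-0.1,6,0,0,0],[1,0.1,-0.1,6.2,0,0,0],[1,0.1,-0.1,6.2,0,0,0],[1,0.1,-0.1,6.2,0,0,0]]]'
```

```text
time: 17.68
tool_pos: [0.5642, 0.3637, 0.2063]
tcp_rot: [-2.916, -1.169, -0.003]
wrist_force: [0.5, -0.4, -0.9]
width: 0.5
```

```bash
python3 -m jog '[[[1,0,0,0.2,0,0,0],[1,0,0,0.35,0,0,0],[1,0,0,0.35,0,0,0],[0.35,0,0,0.35,0,0,0],[0.2,0,0,0.35,0,0,0],[0.2,0,0,0.3,0,0,0],[0.1,0,0,-3,0,0,0],[0,0,0,-7,0,0,0],[0,0,0,-10,0,0,0],[0,0,0,-10,0,0,0]]]'
python3 - <<'E'
from h import *
from workcell import bot
import pickle
s=bot.read_state(); m=bot.camera_model('wrist'); im=bot.read_camera('wrist'); cv2.imwrite('pics/w12.png',im[:,:,::-1]); pickle.dump((s,m),open('w12.pkl','wb'))
print(s['tool_pos'])
E
```

```text
time: 18.92
tool_pos: [0.5649, 0.3641, 0.3089]
tcp_rot: [-2.915, -1.169, -0.011]
wrist_force: [0.9, 0.5, 0.7]
width: 1.0
[0.56494187 0.36406423 0.30893907]
```

View pics/w12.png

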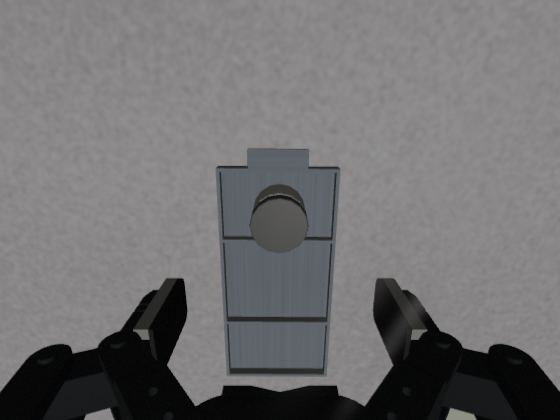

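Jar stands in the lip bay, at (279,205). Measure the tray and box.

Run:
```python
from h import *
import pickle
s,m=pickle.load(open('w12.pkl','rb'))
P=np.array([onz(m,p,.012)[:2] for p in [(217,167),(340,167),(327.5,376),(225.5,376)]]); print(P.round(4).tolist(),P.mean(0),[np.linalg.norm(P[i]-P[i-1]).round(4) for i in range(4)])
d=(P[0]+P[1]-P[2]-P[3]);print('yaw',np.degrees(np.arctan2(d[1],d[0])))
print('jar top',onz(m,(278.5,223),.050))
s4,m4=pickle.load(open('w4.pkl','rb'))
B=np.array([onz(m4,p,.048)[:2] for p in [(247,17),(340,43),(321,113.5),(233,93)]]); print(B.round(4).tolist(),B.mean(0),[np.linalg.norm(B[i]-B[i-1]).round(4) for i in range(4)])
d=B[1]+B[2]-B[0]-B[3];print('box yaw',np.degrees(np.arctan2(d[1],d[0])))
b=B.mean(0)
go(s,[*b,.30],np.degrees(np.arctan2(d[1],d[0]))+90)
```

```text
[[0.5545, 0.4241], [0.6238, 0.3517], [0.468, 0.2028], [0.396, 0.2784]] [0.51056613 0.3142353 ] [np.float64(0.2153), np.float64(0.1002), np.float64(0.2155), np.float64(0.1043)]
yaw 43.14252354477277
jar top [0.56414201 0.3639839  0.05      ]
[[0.5301, 0.127], [0.5847, 0.1137], [0.5752, 0.0737], [0.5203, 0.0857]] [0.55259166 0.10004193] [np.float64(0.0425), np.float64(0.0562), np.float64(0.0411), np.float64(0.0563)]
box yaw -13.015076825329833
cm [-19.14  18.23   0.79] turn [[-0.002, -0.007, 0.99], [0.008, -0.002, -2.152]] jaw yaw now -46.3 q1 0.54 q6 1.343 dist mm 264
```

```bash
python3 - <<'E'
from h import *
from workcell import bot
m=bot.camera_model('top')
B=np.array([onz(m,(np.array(p)/3.7+[215,140]-0.4),.048)[:2] for p in [(103,290),(163,300),(143,386),(80,372)]])
d=B[0]+B[1]-B[2]-B[3]; print(B.mean(0),np.degrees(np.arctan2(d[1],d[0])))
E
python3 -m jog '[[[0,-4,4,0,0,0,0.15],[0,-8,8,0,0,0,0.3],[0,-12,12,0,0,0,0.45],[0,-15,15,0,0,0,0.6],[0,-18,17.5,0,0,0,0.75],[0,-19.1,18.2,0.5,0,0,0.9],[0,-19.1,18.2,0.8,0,0,1],[0,-19.1,18.2,0.8,0,0,1],[0,-19.1,18.2,0.8,0,0,1]]]' 40
python3 - <<'E'
from h import *
from workcell import bot
import pickle
s=bot.read_state(); m=bot.camera_model('wrist'); im=bot.read_camera('wrist'); cv2.imwrite('pics/w13.png',im[:,:,::-1]); pickle.dump((s,m),open('w13.pkl','wb'))
print(s['q'].round(3))
E
```

```text
[0.55232069 0.09939105] -14.670262663438402
time: 20.1
tool_pos: [0.551, 0.0999, 0.2961]
tcp_rot: [3.119, -0.369, -0.003]
wrist_force: [0.0, 0.8, -0.5]
width: 0.999
[ 0.135  0.142  1.96  -0.     1.041  1.941]
```

View pics/w13.png

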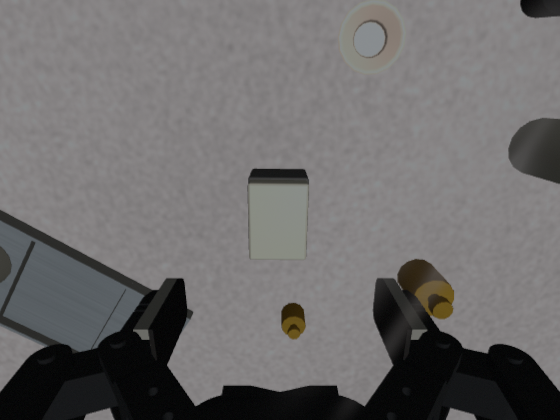

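Run:
```python
from h import *
import pickle
s,m=pickle.load(open('w13.pkl','rb'))
B=np.array([onz(m,p,.048)[:2] for p in [(249,181),(308,181),(306.5,259),(249.5,259)]]); print(B.mean(0),[np.linalg.norm(B[i]-B[i-1]).round(4) for i in range(4)])
d=B[0]+B[1]-B[2]-B[3]; y=np.degrees(np.arctan2(d[1],d[0])); print(y)
go(s,[*B.mean(0),.195],y+90)
```

```text
[0.55343362 0.10016428] [np.float64(0.0584), np.float64(0.0398), np.float64(0.0584), np.float64(0.0417)]
-13.860035834454882
cm [ 0.24 -0.09 10.11] turn [[0.001, 0.002, 0.007], [-0.003, 0.001, -3.135]] jaw yaw now -103.5 q1 0.13 q6 1.941 dist mm 101
```

```bash
python3 -m jog '[[[0,0.2,-0.1,4,0,0,0],[0,0.2,-0.1,8,0,0,0],[0,0.2,-0.1,10,0,0,0],[0,0.2,-0.1,10.3,0,0,0],[0,0.2,-0.1,10.3,0,0,0],[0.3,0.2,-0.1,10.3,0,0,0],[0.6,0.2,-0.1,10.3,0,0,0],[1,0.2,-0.1,10.3,0,0,0],[1,0.2,-0.1,10.3,0,0,0],[1,0.2,-0.1,10.3,0,0,0]]]' 40
python3 - <<'E'
from h import *
from workcell import bot
s=bot.read_state()
go(s,[.511,.3135,.30],-46.6)
E
```

```text
time: 21.4
tool_pos: [0.5543, 0.1004, 0.1954]
tcp_rot: [-3.119, 0.372, -0.003]
wrist_force: [-0.6, 0.3, 5.5]
width: 0.498
cm [ -9.19 -19.7  -10.46] turn [[0.0, -0.002, -0.995], [-0.003, -0.0, 2.147]] jaw yaw now -103.6 q1 0.13 q6 1.943 dist mm 241
```

```bash
python3 -m jog '[[[1,0,0,-5,0,0,0],[1,-1,-2,-9,0,0,-0.1],[1,-3.5,-7,-9,0,0,-0.28],[1,-6,-12,-9,0,0,-0.46],[1,-8,-16,-9,0,0,-0.64],[1,-9.2,-19,-9,0,0,-0.82],[1,-9.2,-19.7,-9,0,0,-0.99],[1,-9.2,-19.7,-9,0,0,-0.99],[1,-9.2,-19.7,-7,0,0,-0.99],[1,-9.2,-19.7,-6,0,0,-0.99],[1,-9.2,-19.7,-6,0,0,-0.99]]]'
python3 - <<'E'
from h import *
from workcell import bot
import pickle
s=bot.read_state(); m=bot.camera_model('wrist'); im=bot.read_camera('wrist'); cv2.imwrite('pics/w14.png',im[:,:,::-1]); pickle.dump((s,m),open('w14.pkl','wb'))
go(s,[.511,.3135,.1995],-46.6)
E
```

```text
time: 22.78
tool_pos: [0.5096, 0.3123, 0.2518]
tcp_rot: [2.922, 1.152, -0.007]
wrist_force: [-0.6, 0.5, -0.3]
width: 0.499
cm [0.2  0.01 5.23] turn [[-0.001, 0.004, -0.006], [0.007, 0.002, 3.135]] jaw yaw now -47.0 q1 0.51 q6 1.328 dist mm 52
```

View pics/w14.png

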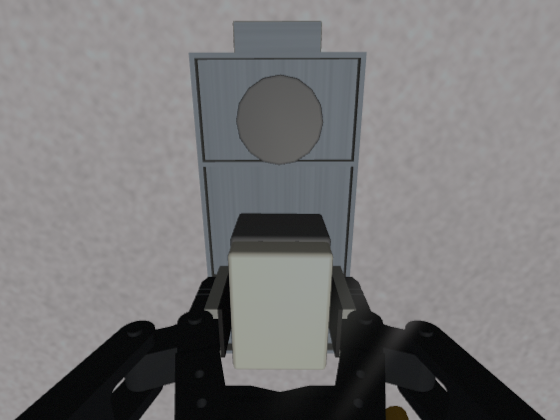

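Box is aligned with the middle bay, and the jar is in the end bay at (280,120). Lower.

```bash
python3 -m jog '[[[1,0.2,0,2.5,0,0,0],[1,0.2,0,4.2,0,0,0],[1,0.2,0,4.9,0,0,0],[1,0.2,0,5.2,0,0,0],[1,0.2,0,5.2,0,0,0],[1,0.2,0,5.2,0,0,0]]]'
```

```text
time: 23.58
tool_pos: [0.5123, 0.315, 0.2029]
tcp_rot: [-2.921, -1.155, -0.002]
wrist_force: [0.1, -0.3, -1.0]
width: 0.504
```

```bash
python3 -m jog '[[[1,0,0,0.2,0,0,0],[1,0,0,0.35,0,0,0],[1,0,0,0.35,0,0,0],[0.35,0,0,0.35,0,0,0],[0.2,0,0,0.35,0,0,0],[0.2,0,0,0.3,0,0,0],[0.1,0,0,-3,0,0,0],[0,0,0,-7,0,0,0],[0,0,0,-10,0,0,0],[0,0,0,-10,0,0,0]]]'
python3 - <<'E'
from h import *
from workcell import bot
import pickle
s=bot.read_state(); m=bot.camera_model('wrist'); im=bot.read_camera('wrist'); cv2.imwrite('pics/w15.png',im[:,:,::-1]); pickle.dump((s,m),open('w15.pkl','wb'))
go(s,[.458,-.0038,.30],0)
E
```

```text
time: 24.82
tool_pos: [0.5132, 0.3155, 0.3056]
tcp_rot: [-2.921, -1.154, -0.01]
wrist_force: [0.5, -0.7, -1.0]
width: 0.998
cm [-25.86  19.53   0.42] turn [[0.004, -0.005, -0.818], [-0.007, -0.005, 2.324]] jaw yaw now -46.9 q1 0.51 q6 1.328 dist mm 324
```

View pics/w15.png

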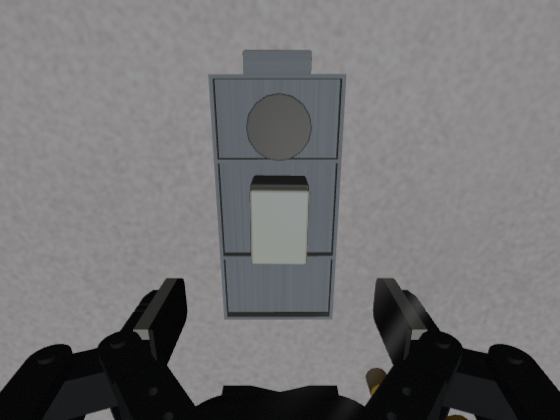

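```bash
python3 -m jog '[[[0,-4,3,0,0,0,0],[0,-9,7,0,0,0,0],[0,-14,11,0,0,0,0],[0,-19,14.5,0,0,0,0],[0,-23,17.5,0,0,0,0],[0,-25.9,19.5,0.5,0,0,0],[0,-25.9,19.5,0.5,0,0,0],[0,-25.9,19.5,0.5,0,0,0],[0,-25.9,19.5,0.5,0,0,0]]]' 60
python3 - <<'E'
from h import *
from workcell import bot
import pickle
s=bot.read_state(); m=bot.camera_model('wrist'); im=bot.read_camera('wrist'); cv2.imwrite('pics/w16.png',im[:,:,::-1]); pickle.dump((s,m),open('w16.pkl','wb'))
print(proj(m,[.458,-.0038,.054]))
go(s,[.458,-.0038,.186])
E
```

```text
time: 26.0
tool_pos: [0.4564, -0.0037, 0.2968]
tcp_rot: [-2.92, -1.156, 0.001]
wrist_force: [0.7, 0.1, 0.2]
width: 0.999
[281.73030263 226.41462102]
cm [ 0.11  0.13 11.08] turn [[-0.001, 0.0, 0.0]] jaw yaw now -46.8 q1 -0.06 q6 0.754 dist mm 111
```

View pics/w16.png

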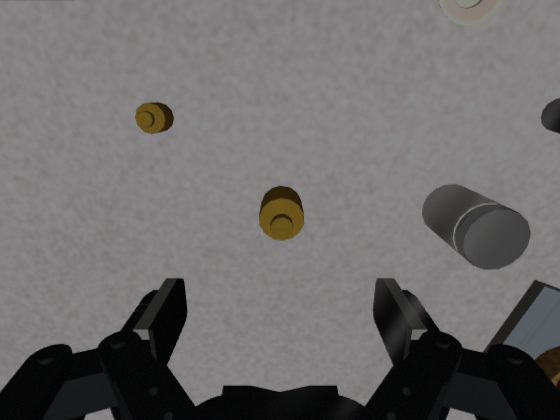

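Knob at (282,226), where it was predicted; tall jar and small weight are undisturbed.

```bash
python3 -m jog '[[[0,0.1,0.1,4,0,0,0],[0,0.1,0.1,8,0,0,0],[0,0.1,0.1,10.7,0,0,0],[0,0.1,0.1,11.3,0,0,0],[0,0.1,0.1,11.3,0,0,0],[0.4,0.1,0.1,11.3,0,0,0],[0.7,0.1,0.1,11.3,0,0,0],[1,0.1,0.1,11.3,0,0,0],[1,0.1,0.1,11.3,0,0,0],[1,0.1,0.1,11.3,0,0,0],[1,0.1,0.1,11.3,0,0,0]]]' 60
python3 - <<'E'
from h import *
import pickle
from workcell import bot
s,m=pickle.load(open('w15.pkl','rb'))
P=np.array([onz(m,p,.012)[:2] for p in [(209.5,75),(346,75),(331.5,319),(224.5,319)]]); print(P.round(4).tolist(),P.mean(0),[np.linalg.norm(P[i]-P[i-1]).round(4) for i in range(4)])
d=(P[0]+P[1]-P[2]-P[3]);yaw=np.arctan2(d[1],d[0]);print('yaw',np.degrees(yaw))
print(onz(m,(279,227),.052))
c=np.array([.511,.3137])-.074*np.array([np.cos(.757),np.sin(.757)]);print(c)
s=bot.read_state(); go(s,[*c,.27],-46.6)
E
```

```text
time: 27.42
tool_pos: [0.4583, -0.0047, 0.1853]
tcp_rot: [2.921, 1.154, 0.003]
wrist_force: [-0.9, 0.9, 6.1]
width: 0.377
[[0.5531, 0.4234], [0.6221, 0.3499], [0.4666, 0.204], [0.3976, 0.2778]] [0.50987145 0.31378199] [np.float64(0.213), np.float64(0.1008), np.float64(0.2132), np.float64(0.1011)]
yaw 43.13645298993524
[0.51175883 0.31434062 0.052     ]
[0.45720944 0.26288096]
cm [ 18.22 -19.59  -8.47] turn [[0.001, -0.001, -0.005], [-0.002, -0.002, 3.137]] jaw yaw now -46.9 q1 -0.06 q6 0.753 dist mm 281
```

```bash
python3 -m jog '[[[1,0,0,-4,0,0,0],[1,0.3,-0.3,-8,0,0,0],[1,3,-3.3,-9,0,0,0],[1,7,-7.5,-9,0,0,0],[1,11,-12,-9,0,0,0],[1,15,-16,-9,0,0,0],[1,17.5,-18.8,-9,0,0,0],[1,18.2,-19.6,-8,0,0,0],[1,18.2,-19.6,-7,0,0,0],[1,18.2,-19.6,-6,0,0,0],[1,18.2,-19.6,-6,0,0,0]]]'
python3 - <<'E'
from h import *
from workcell import bot
import pickle
s=bot.read_state(); m=bot.camera_model('wrist'); im=bot.read_camera('wrist'); cv2.imwrite('pics/w17.png',im[:,:,::-1]); pickle.dump((s,m),open('w17.pkl','wb'))
im=bot.read_camera('scene'); cv2.imwrite('pics/s17.png',cv2.resize(im[130:330,300:540,::-1],None,fx=3,fy=3))
go(s,[.457,.2629,.1895],-46.6)
E
```

```text
time: 28.8
tool_pos: [0.4558, 0.2612, 0.2424]
tcp_rot: [2.922, 1.152, -0.006]
wrist_force: [0.4, -0.2, -3.4]
width: 0.375
cm [ 0.22 -0.03  5.29] turn [[-0.001, 0.004, -0.006], [0.006, 0.001, 3.135]] jaw yaw now -47.0 q1 0.47 q6 1.293 dist mm 53
```

View pics/w17.png

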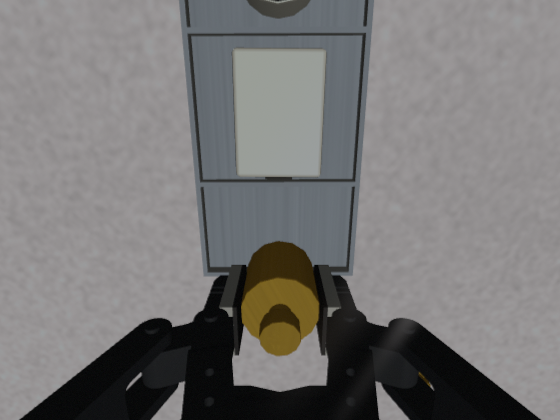

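View pics/s17.png

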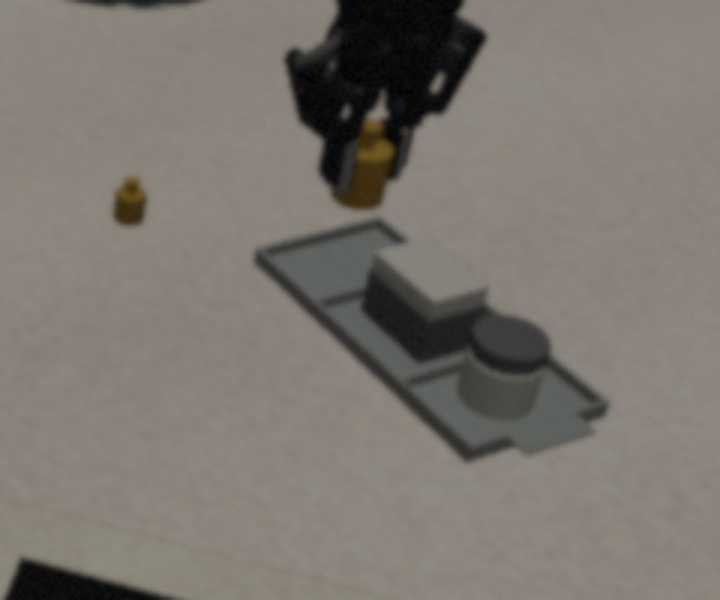

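```bash
python3 - <<'E'
from h import *
import pickle
s,m=pickle.load(open('w17.pkl','rb'))
A=onz(m,(279,275),.012)[:2]; D=onz(m,(279,182),.012)[:2]; u=(D-A)/np.linalg.norm(D-A); print(A,D,np.linalg.norm(D-A),'bay centre',A+u*.033)
E
python3 -m jog '[[[1,0.2,0,2.5,0,0,0],[1,0.2,0,4.2,0,0,0],[1,0.2,0,4.9,0,0,0],[1,0.2,0,5.2,0,0,0],[1,0.2,0,5.2,0,0,0],[1,0.2,0,5.2,0,0,0]]]'
```

```text
[0.43293983 0.24085658] [0.48063736 0.28540952] 0.06526881898926849 bay centre [0.45705576 0.2633826 ]
time: 29.65
tool_pos: [0.4583, 0.2644, 0.1929]
tcp_rot: [-2.921, -1.155, -0.002]
wrist_force: [-0.3, -0.2, -3.0]
width: 0.377
```

```bash
python3 -m jog '[[[1,0,0,0.2,0,0,0],[1,0,0,0.35,0,0,0],[1,0,0,0.35,0,0,0],[0.45,0,0,0.35,0,0,0],[0.3,0,0,0.35,0,0,0],[0.25,0,0,0.3,0,0,0],[0.2,0,0,-3,0,0,0],[0.1,0,0,-7,0,0,0],[0,0,0,-12,0,0,0],[0,0,0,-12,0,0,0]]]'
python3 - <<'E'
from h import *
from workcell import bot
import pickle
s=bot.read_state(); m=bot.camera_model('wrist'); im=bot.read_camera('wrist'); cv2.imwrite('pics/w18.png',im[:,:,::-1])
go(s,[.40,.05,.45])
E
```

```text
time: 30.9
tool_pos: [0.46, 0.2653, 0.3175]
tcp_rot: [-2.921, -1.154, -0.016]
wrist_force: [-0.5, 0.3, -0.2]
width: 1.002
cm [-18.96  11.65 -13.41] turn [[0.003, -0.01, 0.0]] jaw yaw now -46.9 q1 0.48 q6 1.294 dist mm 260
```

View pics/w18.png

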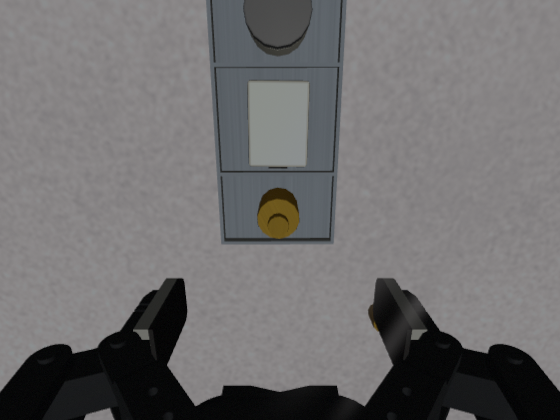

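Weight stands in its bay at (278,213). Back off upward and take final views.

```bash
python3 -m jog '[[[0,-3,2,-4,0,0,0],[0,-7,4,-8,0,0,0],[0,-11,7,-11,0,0,0],[0,-15,9,-12,0,0,0],[0,-18,11,-12,0,0,0],[0,-18,11,-12,0,0,0],[0,-18,11,-12,0,0,0],[0,-18,11,-12,0,0,0]]]'
python3 - <<'E'
from workcell import bot
import cv2
im=bot.read_camera('scene'); cv2.imwrite('pics/sF.png',im[:,:,::-1])
im=bot.read_camera('top'); cv2.imwrite('pics/tF.png',im[:,:,::-1])
E
```

```text
time: 31.95
tool_pos: [0.4019, 0.0616, 0.4314]
tcp_rot: [-2.92, -1.156, 0.002]
wrist_force: [0.4, -0.9, 0.5]
width: 0.997
```

View pics/sF.png

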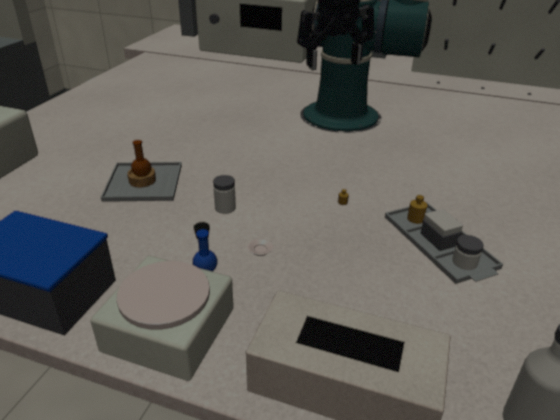

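View pics/tF.png

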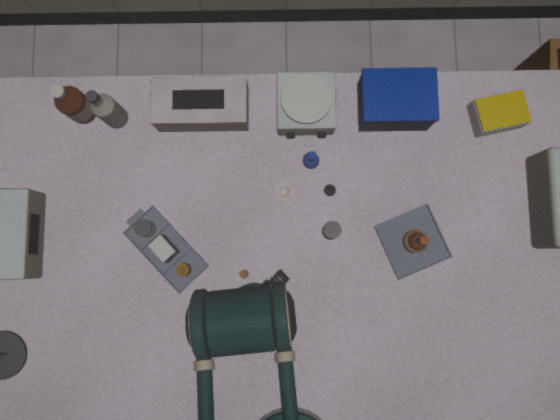

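Both kits are made up. In the scene view the flask in the cork is at (142,165), and the jar, box and weight sit in their bays. In the top view the tall jar (332,230) and small weight (244,273) have not moved.

```bash
python3 -c "
from workcell import bot
print(bot.finish_job(), bot.read_state()['time'])"
```

```text
the job is handed in; nothing more can be done
the job is handed in; nothing more can be done
```

Both kits are made up and handed in at about 32 s on the robot's clock, in the order asked.

- **Square tray:** the cork stand lies recess up, within about 1.5 mm of the tray's centre. The flask stands upright in its recess; its apparent lean in the scene view matched the perspective of a vertical axis.
- **Three-bay tray:** the short jar is in the lip bay, the tip box in the middle bay and the larger weight in the other end bay. In the last views all three look upright and inside their bays.
- **Left alone:** the taller jar and the smaller weight appear in the same place in the top view as at the start.

Force readings at the end of moves stayed under about 7 N, and the gripper finished open and clear of everything. My position measurements from different views disagreed by 1–5 mm, worst for the short jar, which was well within the room in each bay. No check failed.

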